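# Open the push-and-turn thinner bottle at the joiner's bench

## Task

Open the thinner bottle in its wooden block: the child-resistant cap only spins idly unless you push it firmly down (about 20 N) while turning it anticlockwise, so push and turn until it comes free, never forcing it by pushing, dragging or twisting much harder than that. Then lift the cap off and stand it right way up in the shallow plywood tray, not dropping it, and leave the other things on the bench where they are.

Things in the scene. Friction and masses are not known exactly. Their poses are not given: they have to be found in the camera images.
- bottle: white plastic thinner bottle, 92 mm square, held in a 130 mm square, 58 mm high plywood block that does not move. Origin: centre of the block's underside, on the bench; z up. The shoulder ends 127 mm up; above it a round neck stands on the bottle's axis
- bottle_mouth (a point): centre of the neck rim, 165 mm above the bench on the bottle's axis. Two lugs on the neck hold two inside the cap (a bayonet: turning does not raise the cap). A sprung seal pushes the cap up into pockets of the lugs with 13 N; about 18 N takes the cap 3 mm down, out of the pockets and onto the rim. Twisted with less it jams on the pocket walls
- cap: inner part of the black round push-and-turn cap. Origin: centre of the cap's underside, z up; closed it is 147 mm above the bench, its x along the bottle's x (to 0.06 rad), with 1 mm sideways play. It is free once this part has turned 0.92 to 2.2 rad anticlockwise from above; clockwise meets a stop. Whole cap: 47 mm high, about 105 g (inner part hidden, up to 40 percent off)
- cap_top (a point): centre of the top face of the cap's outer shell, the part one grips: a ribbed black cylinder 60 mm across, its skirt reaching 29 mm down from the top face (to 18 mm above the cap's underside). Closed and not pressed, the top is 194 mm above the bench. Any grip yaw will do
- cap_press (a joint): push of the shell down on the inner cap, 0 to 0.0155 m; spring 3 to 7.7 N. Its 4 teeth meet the tops of the 16 inner teeth at a hidden depth, 0.0015 to 0.0135, and sink 0.002 more in mesh, when the inner cap turns along. Tooth on tooth it stops there however hard it is pushed, until turning lets it drop in. Go by the push felt: a steady 19 to 23 N while turning does it
- cap_shell (a joint): turn of the outer shell relative to the inner cap (rad, anticlockwise from above positive, any start value). Not pressed, the shell idles and the inner cap stays put; pressed, up to 0.4 rad is lost before the teeth mesh
- tray: shallow open plywood tray, 170 mm square, 22 mm high, walls and floor 6 mm thick, fixed to the bench. Origin: centre of its underside, z up, x and y along its sides; the floor on which the cap must stand is 6 mm above it
- mallet: bystander, leave alone: wooden mallet lying down, 290 mm long, 60 mm high, head 70 x 110 mm. Origin on the bench under the handle's line, 105 mm from the head's middle (head to +x)
- plane: bystander, leave alone: small wooden block plane, 150 x 50 mm, 60 mm high. Origin: centre of its sole, long side along x
- rib: bystander, leave alone: curved strip of light wood, 260 mm long along y, 18 mm high, lying flat. Origin under its middle, 15 mm to the hollow side
- tin: bystander, leave alone: plain metal tin, 70 mm across, 75 mm high, standing. Origin: centre of its underside
There are look-alikes about, which are no part of the job. What is meant by the bottle is not blue or red, and is the smaller of those in its own colour.

How it is judged (in metres and radians):
On the way, in this order (a step that is already met when the one before it is completed fails the run):
1. the cap is turned free of the neck lugs while still down on the neck (angle between the x axis of cap and the x axis of bottle, either way round above 0.85 rad and z of cap in the frame of bottle below 0.152 m), for 0.05 s.
2. the cap is lifted clear of the bottle (z of cap in the frame of bottle_mouth above 0.005 m), for 0.1 s.
At the end, for the whole second after the job is handed in: the cap stands right way up (within 0.1 rad) and at rest on the floor of the tray, its axis within 60 mm of the tray's middle along both sides (x of cap in the frame of tray between -0.06 and 0.06 m and y of cap in the frame of tray between -0.06 and 0.06 m and z of cap in the frame of tray below 0.01 m and angle between cap's own z axis and vertical below 0.1 rad and linear speed of cap below 0.02 m/s); the robot touches nothing.
It fails at once if the cap is forced (pressed, dragged or twisted) against the bottle with more than 31 N (contact force between cap and bottle above 31 N).
It fails at once if the cap is dropped: let go more than 30 mm above the tray floor once it is off the bottle (contact force between the fingers and cap below 0.05 N and z of cap in the frame of tray above 0.036 m and horizontal distance between cap and bottle above 0.06 m).
It fails at once if a bystander (mallet, plane, curved rib or tin) is moved more than 30 mm (distance of any of mallet, plane, rib, tin from where it was at the start of the episode above 0.03 m).
It also fails if it takes over 72 s, if anything falls off the work surface, if the arm or the gripper's body presses on something with over 40 N, if the wrist force passes 120 N, or if a joint passes its speed limit or range.

## Robot

A 7-joint arm with a two-finger parallel gripper is mounted at the origin on the work surface. World frame = base frame: x ahead of the robot, y to its left, z up, the work surface at z = 0. Lengths are in mm, angles in rad, forces in N, time in s.
With the tool pointing down it reaches from about 400 to 875 mm from the base axis. Payload 4.4 kg.
Tool frame: the origin (TCP) lies at the very end of the fingers, on their centre line; the grasp point (between the pads) lies 19 mm behind it; z points along the fingers, x is the direction in which the jaws open and shut, and the axes are right-handed (so a half turn about z gives the same grasp; the last joint's range is limited). The gripper opens to 85 mm and grips with 20 to 120 N. Pads are 22 mm wide; open, the fingers measure 114 mm over their backs; the gripper's body (76 mm by 85 mm) begins 54 mm behind the grasp point. The pads swing forward as they close: fully open they stand 13 mm farther back than shut.
Start: joints at [-0.066, 0.628, 0.038, 1.517, -0.027, 0.996, -0.02], TCP at [650.014, 0.027, 231.313] pointing down, gripper open.
Joint ranges: [-3.06, 3.06], [-0.37, 2.12], [-1.25, 1.32], [0.18, 2.47], [-1.1, 4.24], [0.23, 1.98], [-2.94, 2.94]. Speed limits (rad/s): [2.57, 2.57, 3.14, 3.14, 3.14, 3.14, 3.14].

## Interface

Orientations are given as [roll, pitch, yaw] about the fixed x, y, z axes, in that order (R = Rz(yaw) Ry(pitch) Rx(roll)).
In Python, from cell import ctrl gives the robot as it stands.
- The arm moves only by the shell command python3 -m creep 'ROWS'. ROWS is text: rows parted by semicolons, each of 7 numbers parted by spaces: the shift along the tool's x, y, z in units of 40 mm (1.0 is 40 mm), then the turn, a rotation vector about the tool's x, y, z in degrees, then the closure, from 0 (fully open) to 1 (shut). In form: x y z rx ry rz grip; .... A call has 1 to 10 rows; each row is the pose to reach, as a shift and turn from the pose commanded when the call began, along the tool's axes at that moment; what a row does not reach only later rows make up. A row lasts 1/12 s, in which the tool goes at most 41.7 mm and 7.16 degrees, less where a joint would pass 70% of its speed; a pose out of reach is approached as far as the arm can. A call with a gripper value outside its range is refused whole. The fingers move at their own pace and stop on an object; the grip force is fixed at half the most. Time passes only in rows, so rows that repeat a pose let the fingers close. It gives the time, the measured TCP pose, the force and the opening at its end, in the units of the state.
- ctrl.read_state(): the state, without advancing time (a new reading comes with each control period).
- ctrl.get_image(name): name is "scene" or "side" or "wrist"; returns a dict with "img" (384x512x3 uint8, red, green, blue), "vfov" (degrees; the focal length in pixels is half the picture's height over the tangent of half this angle, whatever the lens; pixels are square), "cx", "cy" (the principal point, pixels), "T" (4x4, takes a point from camera to world coordinates); the wrist camera has in their place "tool_from_camera" (4x4, takes a point from camera to tool coordinates, whose origin is the TCP and whose axes are the tool frame's). Camera axes: x right, y up, looking along -z (the intrinsics and any distortion apply to the point x, -y, -z); pixel columns grow to the right and rows downward; lengths in mm; the calibration is good to about 2 mm. The wrist camera is an equidistant fisheye: a pixel r from the principal point sees the ray r / f radians off the axis. A picture is of the moment at which its call begins: read the wrist's pose just before it. There is no depth.
- ctrl.finish_job(): hands the job in, once; it reports no verdict.
Trained networks look in the newest picture that a camera, given by its name, has taken for a name from the list of things; names that differ only in an ending like _2 or _b are one class to them, and where a whole thing is asked for, a point or a joint stands for the part that bears it (a point fixed in the world has none). Each returns a list of dicts, best first, with "score" (0 to 1); they miss things now and then, are a little off and sometimes report something else, mostly with a low value. They report only what shows in the picture. A call takes as long as a camera call. They do not tell look-alikes from the thing itself.
- ctrl.boxes_of(camera, thing): "rect" ([left, top, right, bottom] in pixels, round what is visible of it).
- ctrl.cut_out(camera, thing): "pixels" (384x512 bool, what is visible of it) and "rect" ([left, top, right, bottom] in pixels, round what is visible of it).
The state is a dict: "clock": time; "qpos": joint angles; "qd": joint speeds; "tau": joint torques, N m; "eef_pos": TCP position; "tool_rot": TCP orientation; "force": force on the tool from outside, world axes, zero at the start; "torque": the same for the moment, N m; "width": finger opening in mm.
Only numpy, scipy, OpenCV 4.12 (cv2) and the standard library are available. Lean on these libraries where they do the work, as an engineer would, in place of code of your own. Each camera call takes 0.05 s, during which the arm holds its last target.

## Working session

There is one attempt and no reset: what is moved stays moved. The work goes in short steps, Python scripts to look and compute and a shell command to move; the robot and the scene stay as the last step left them, time stands still between calls to the robot, and variables do not carry over. Pictures are saved under pics/ and viewed, and the job is handed in when it is done.

```bash
ls; mkdir -p pics; python3 - <<'E'
from cell import ctrl
import cv2
s=ctrl.read_state();print({k:s[k] for k in('clock','eef_pos','tool_rot','force','width')})
for n in('scene','side','wrist'):
    d=ctrl.get_image(n);cv2.imwrite(f'pics/{n}0.png',d['img'][:,:,::-1]);print(n,{k:v for k,v in d.items() if k!='img'})
    for t in('bottle','cap','tray','mallet','plane','rib','tin'):
        print(t,[(round(b['score'],2),[int(x) for x in b['rect']]) for b in ctrl.boxes_of(n,t)])
E
```

```text
pics
{'clock': 0.0, 'eef_pos': array([6.49365183e+02, 8.83846972e-03, 2.30404647e+02]), 'tool_rot': array([ 3.14156758e+00,  1.90025974e-03, -8.99466910e-06]), 'force': array([ 0.05999987, -0.49962363, -0.56296521]), 'width': 85.67137386569534}
scene {'vfov': 46.95393802117136, 'cx': 258.14567066086, 'cy': 189.03355531934835, 'T': array([[ 3.91390584e-01, -7.66172363e-01,  5.09699245e-01,
         1.16873074e+03],
       [ 9.20157017e-01,  3.19129684e-01, -2.26864075e-01,
        -3.07814040e+02],
       [ 1.11568253e-02,  5.57795800e-01,  8.29903230e-01,
         1.24878164e+03],
       [ 0.00000000e+00,  0.00000000e+00,  0.00000000e+00,
         1.00000000e+00]])}
bottle [(0.84, [344, 216, 398, 271]), (0.83, [125, 126, 190, 206]), (0.77, [295, 174, 340, 220]), (0.59, [309, 97, 327, 159])]
cap []
tray [(0.96, [171, 200, 239, 265])]
mallet [(0.8, [61, 216, 116, 303])]
plane [(0.93, [358, 135, 387, 175]), (0.3, [309, 160, 334, 184])]
rib [(0.6, [242, 261, 327, 305]), (0.6, [61, 214, 115, 302])]
tin [(0.88, [146, 292, 174, 323])]
side {'vfov': 48.25701767174542, 'cx': 251.4347829550658
[... 803 characters left out ...]
6, 'tool_from_camera': array([[ 9.99999571e-01,  7.22136005e-04,  5.80774545e-04,
         6.42056247e-03],
       [ 8.51160547e-04, -9.63569573e-01, -2.67456453e-01,
        -6.71981412e+01],
       [ 3.66476746e-04,  2.67456833e-01, -9.63569773e-01,
        -1.41532190e+02],
       [ 0.00000000e+00,  0.00000000e+00,  0.00000000e+00,
         1.00000000e+00]])}
bottle [(0.89, [76, 0, 209, 76]), (0.82, [0, 247, 54, 339]), (0.77, [304, 5, 370, 20]), (0.62, [1, 0, 49, 68])]
cap [(0.73, [62, 0, 113, 5]), (0.2, [64, 0, 101, 4])]
tray [(0.89, [91, 223, 205, 320])]
mallet [(0.41, [89, 222, 209, 319])]
plane [(0.65, [61, 0, 103, 5])]
rib [(0.68, [302, 72, 364, 270]), (0.4, [76, 0, 210, 76])]
tin []
```

View pics/scene0.png

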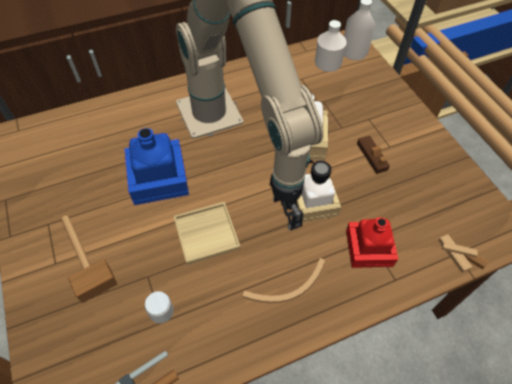

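View pics/side0.png

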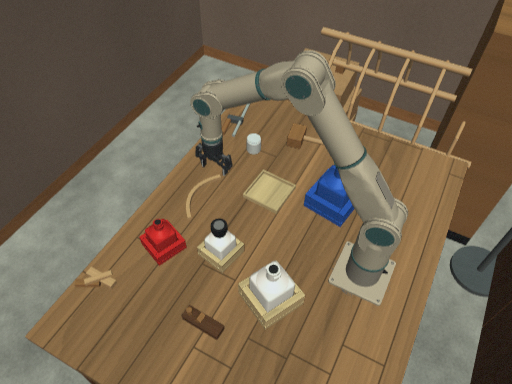

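View pics/wrist0.png

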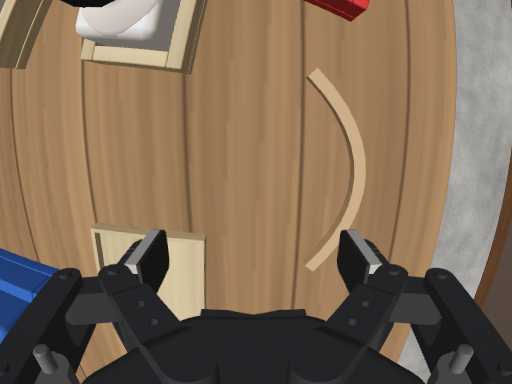

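Scene view: the small white bottle with black cap is at about (320,172), and in the side view it is at (219,228). The larger white one is at side (273,272), and the tray is at scene (207,232) and side (270,190). I'll crop in and triangulate.

```bash
cat > h.py <<'E'
import numpy as np, cv2
from cell import ctrl
from scipy.spatial.transform import Rotation as R
def ray(d,u,v,Tc=None):
    f=d['img'].shape[0]/2/np.tan(np.radians(d['vfov']/2))
    x=(u-d['cx'])/f; y=(v-d['cy'])/f
    if 'T' in d: dc=np.array([x,-y,-1.]);T=d['T']
    else:
        r=np.hypot(x,y); dc=np.array([np.sin(r)*x/max(r,1e-9),-np.sin(r)*y/max(r,1e-9),-np.cos(r)])
        T=Tc@d['tool_from_camera']
    return T[:3,3],T[:3,:3]@dc
def onz(d,u,v,z,Tc=None):
    o,r=ray(d,u,v,Tc); return o+r*(z-o[2])/r[2]
def tool(s):
    T=np.eye(4);T[:3,:3]=R.from_euler('xyz',s['tool_rot']).as_matrix();T[:3,3]=s['eef_pos'];return T
def proj(d,p,Tc=None):
    T=d['T'] if 'T' in d else Tc@d['tool_from_camera']
    q=np.linalg.inv(T)@np.r_[p,1.]; x,y,z=q[0],-q[1],-q[2]
    f=d['img'].shape[0]/2/np.tan(np.radians(d['vfov']/2))
    if 'T' in d: return d['cx']+f*x/z,d['cy']+f*y/z
    r=np.hypot(x,y);th=np.arctan2(r,z);return d['cx']+f*th*x/r,d['cy']+f*th*y/r
E
python3 - <<'E'
from h import *
a=ctrl.get_image('scene');b=ctrl.get_image('side')
cv2.imwrite('pics/c1.png',np.hstack([cv2.resize(a['img'][150:270,160:350],None,fx=2.1,fy=2.1),cv2.resize(b['img'][160:280,180:370],None,fx=2.1,fy=2.1)])[:,:,::-1])
for n,d,box in(('scene',a,(300,155,340,190)),('side',b,(205,212,235,242))):
    for t in('tray','cap','cap_top','bottle'):
        for r in ctrl.cut_out(n,t):
            p=r['pixels'];ys,xs=np.nonzero(p)
            print(n,t,round(r['score'],2),[int(x) for x in r['rect']],xs.mean().round(1),ys.mean().round(1))
            if t=='tray':
                c,_=cv2.findContours(p.astype(np.uint8),0,2);c=max(c,key=cv2.contourArea)
                bx=cv2.approxPolyDP(cv2.convexHull(c),6,True)[:,0]
                print([onz(d,*q,22)[:2].round() for q in bx],onz(d,xs.mean(),ys.mean(),16)[:2])
            if t.startswith('cap'): print(onz(d,xs.mean(),ys.mean(),182)[:2])
E
```

```text
scene tray 0.56 [174, 202, 242, 264] 206.8 233.2
[array([423., -97.]), array([ 598., -110.]), array([ 585., -270.]), array([ 409., -259.])] [ 503.47857297 -185.35347448]
scene cap 0.76 [311, 161, 332, 185] 320.4 172.3
[529.50439688 179.20831687]
scene cap 0.6 [310, 159, 334, 182] 320.8 171.0
[525.66395149 182.5545197 ]
scene cap 0.52 [297, 173, 340, 221] 318.9 200.9
[618.01606481 128.38300875]
scene cap_top 0.76 [313, 160, 330, 182] 320.8 171.5
[527.67900477 181.75028447]
scene bottle 0.93 [295, 172, 340, 219] 318.4 200.6
scene bottle 0.9 [125, 126, 188, 208] 154.8 168.4
scene bottle 0.57 [307, 95, 326, 161] 320.7 137.0
side tray 0.66 [241, 171, 295, 215] 269.1 191.1
[array([ 568., -264.]), array([ 405., -259.]), array([413., -85.]), array([577., -93.])] [ 491.87767768 -176.75249658]
side cap 0.52 [212, 219, 230, 236] 218.5 227.5
[520.73725415 189.18710839]
side cap_top 0.58 [213, 219, 229, 238] 218.8 227.5
[519.84600447 188.46306917]
side bottle 0.97 [304, 164, 352, 227] 329.1 198.1
side bottle 0.8 [237, 261, 306, 328] 270.5 294.1
side bottle 0.64 [196, 230, 246, 273] 220.3 250.8
```

View pics/c1.png

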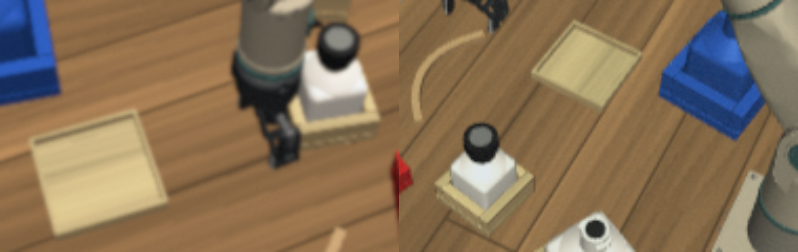

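```bash
python3 -m creep '-0.5 -0.6 -0.5 0 0 0 0; -1.2 -1.4 -1 0 0 0 0; -1.9 -2.2 -1.7 0 0 0 0; -2.6 -3 -1.7 0 0 0 0; -3 -3.6 -1.7 0 0 0 0; -3.2 -3.8 -1.7 0 0 0 0; -3.2 -3.8 -1.7 0 0 0 0; -3.2 -3.8 -1.7 0 0 0 0; -3.2 -3.8 -1.7 0 0 0 0'
python3 - <<'E'
from h import *
s=ctrl.read_state();T=tool(s);d=ctrl.get_image('wrist')
print(s['eef_pos'],s['tool_rot'],s['qpos'],s['qd'].round(3))
im=d['img'].copy()
for n in('cap','bottle','cap_top'):
  for r in ctrl.cut_out('wrist',n):
    ys,xs=np.nonzero(r['pixels']);print(n,r['score'],r['rect'],xs.mean(),ys.mean())
    if n!='bottle': print(onz(d,xs.mean(),ys.mean(),190,T))
np.savez('w1.npz',T=T,tfc=d['tool_from_camera'])
cv2.imwrite('pics/w1.png',im[:,:,::-1])
E
```

```text
clock: 2.45
eef_pos: [522.9, 150.6, 299.3]
tool_rot: [3.141, -0.001, -0.002]
force: [0.6, -0.2, 0.9]
width: 85.4
[522.91831095 150.5913617  299.3039883 ] [ 3.14059073e+00 -7.39451348e-04 -1.76006414e-03] [-0.35106454  0.4018803   0.02638411  1.72518513 -0.01075504  1.01430183
 -0.32286466] [ 0.018  0.011  0.007 -0.004 -0.004  0.002 -0.002]
cap 0.91 [215.5, 106.5, 289.1, 177.8] 252.01625615763547 143.72733990147782
[522.33114968 184.72890244 190.        ]
bottle 0.81 [0.6, 12.1, 151.5, 160.9] 73.20308132353897 84.35220698173308
bottle 0.8 [342.0, 21.9, 465.3, 137.2] 402.5477969882878 78.23011712214166
bottle 0.64 [78.9, 321.5, 128.2, 383.0] 100.43908969210175 350.0408299866131
bottle 0.63 [196.2, 76.7, 310.0, 189.4] 252.62874779541445 119.48906525573192
cap_top 0.67 [217.9, 107.6, 290.5, 178.7] 252.15382691345673 144.01875937968984
[522.447071  184.4784337 190.       ]
```

View pics/w1.png

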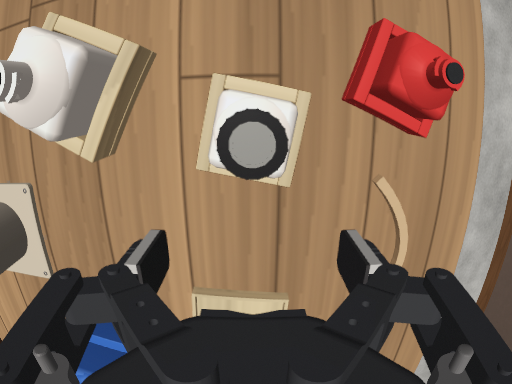

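```bash
python3 -m creep '0 -0.2 0.3 0 0 7 0; 0 -0.5 0.7 0 0 14 0; 0 -0.8 1.2 0 0 21 0; 0 -0.86 1.7 0 0 28 0; 0 -0.86 1.9 0 0 35 0; 0 -0.86 1.9 0 0 42 0; 0 -0.86 1.9 0 0 49 0; 0 -0.86 1.9 0 0 56 0; 0 -0.86 1.9 0 0 63 0; 0 -0.86 1.9 0 0 70 0'
python3 -m creep '0 0 0 0 0 0 0;0 0 0 0 0 0 0'
python3 - <<'E'
from h import *
s=ctrl.read_state();T=tool(s);d=ctrl.get_image('wrist')
print(s['eef_pos'],s['tool_rot'],s['qpos'],s['force'],s['qd'].round(3))
im=d['img'].copy()
for n in('cap','cap_top'):
  for r in ctrl.cut_out('wrist',n):
    ys,xs=np.nonzero(r['pixels']);print(n,r['score'],r['rect'],xs.mean(),ys.mean())
print(proj(d,T[:3,3],T), proj(d,[522.5,185,194],T))
cv2.imwrite('pics/w2.png',im[:,:,::-1])
E
```

```text
clock: 3.48
eef_pos: [522.6, 185.7, 223.1]
tool_rot: [3.141, -0.0, -1.229]
force: [0.6, -0.5, 0.0]
width: 85.3
clock: 3.65
eef_pos: [522.3, 186.0, 223.1]
tool_rot: [3.141, -0.001, -1.219]
force: [0.4, -0.2, -0.1]
width: 85.3
[522.30459613 185.989906   223.06418868] [ 3.14128731e+00 -5.93031492e-04 -1.21912743e+00] [-0.61841998  0.52081206  0.34000224  1.80361878 -0.22097213  0.85472004
 -1.39337456] [ 0.43924968 -0.22923169 -0.13330352] [ 0.009 -0.004 -0.017  0.001  0.002 -0.001  0.01 ]
cap 0.94 [206.3, 160.8, 302.3, 260.3] 254.52332519663682 210.68836452400325
cap_top 0.7 [206.9, 159.5, 308.4, 260.1] 254.3551574232644 210.67553681991834
(np.float64(252.15299899810165), np.float64(237.07253507335489)) (np.float64(253.8020880046611), np.float64(217.0236548229378))
```

View pics/w2.png

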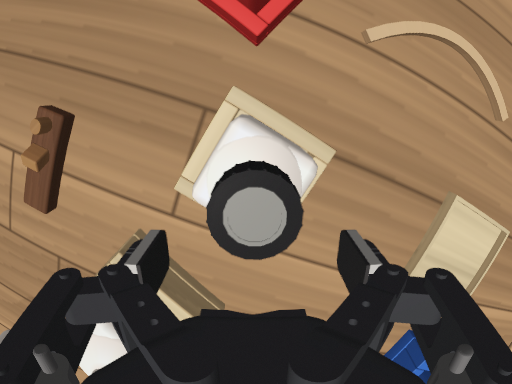

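```bash
python3 -m creep '0.035 -0.02 0.4 0 0 0 0; 0.035 -0.02 0.9 0 0 0 0; 0.035 -0.02 1.4 0 0 0 0; 0.035 -0.02 1.6 0 0 0 0; 0.035 -0.02 1.63 0 0 0 0;0.035 -0.02 1.63 0 0 0 0;0.035 -0.02 1.63 0 0 0 0.1;0.035 -0.02 1.63 0 0 0 0.15'
python3 -m creep '0 0 0 0 0 0 0.2; 0 0 0 0 0 0 0.2;0 0 0 0 0 0 0.2'
python3 -m creep '0 0 0 0 0 0 0.24; 0 0 0 0 0 0 0.24;0 0 0 0 0 0 0.24'
```

```text
clock: 4.47
eef_pos: [524.1, 185.6, 159.3]
tool_rot: [-3.139, 0.0, -1.222]
force: [0.7, -0.1, 0.3]
width: 72.4
clock: 4.72
eef_pos: [523.5, 185.5, 158.6]
tool_rot: [-3.141, 0.0, -1.222]
force: [0.1, 0.2, -0.7]
width: 68.7
clock: 4.97
eef_pos: [523.2, 185.4, 158.2]
tool_rot: [-3.142, 0.0, -1.222]
force: [0.8, 0.2, 0.1]
width: 65.0
```

```bash
python3 -m creep '0 0 0 0 0 0 0.265; 0 0 0 0 0 0 0.265'
python3 -m creep '0 0 0 0 0 0 0.28; 0 0 0 0 0 0 0.28'
python3 -m creep '0 0 0 0 0 0 0.29; 0 0 0 0 0 0 0.29'
python3 -m creep '0 0 0 0 0 0 0.3; 0 0 0 0 0 0 0.3'
```

```text
clock: 5.13
eef_pos: [523.2, 185.4, 158.1]
tool_rot: [3.142, 0.0, -1.222]
force: [0.0, 0.4, 0.1]
width: 63.3
clock: 5.3
eef_pos: [523.2, 185.4, 158.1]
tool_rot: [3.142, 0.0, -1.222]
force: [-0.2, -0.7, 0.2]
width: 61.7
clock: 5.47
eef_pos: [523.2, 185.4, 158.1]
tool_rot: [-3.142, 0.0, -1.222]
force: [-0.3, 0.3, 1.1]
width: 60.8
clock: 5.63
eef_pos: [523.3, 185.3, 158.2]
tool_rot: [-3.142, -0.0, -1.222]
force: [0.4, -1.0, -0.3]
width: 60.2
```

```bash
python3 -m creep '0 0 0 0 0 0 0.32; 0 0 0 0 0 0 0.32'
python3 -m creep '0 0 0 0 0 0 0.4; 0 0 0 0 0 0 0.4'
python3 -m creep '0 0 0 0 0 0 0.6; 0 0 0 0 0 0 0.8;0 0 0 0 0 0 1; 0 0 0 0 0 0 1'
```

```text
clock: 5.8
eef_pos: [523.3, 185.3, 158.3]
tool_rot: [-3.141, -0.0, -1.222]
force: [-0.4, -0.9, 2.6]
width: 59.1
clock: 5.97
eef_pos: [523.3, 185.3, 158.3]
tool_rot: [-3.141, 0.0, -1.222]
force: [-0.7, -1.2, 2.5]
width: 58.8
clock: 6.3
eef_pos: [523.3, 185.3, 158.1]
tool_rot: [-3.141, -0.0, -1.222]
force: [-0.4, -0.0, 2.9]
width: 59.1
```

```bash
python3 -m creep '0 0 0.025 0 0 0 1;0 0 0.05 0 0 0 1;0 0 0.05 0 0 0 1'
python3 -m creep '0 0 0.025 0 0 0 1;0 0 0.05 0 0 0 1;0 0 0.05 0 0 0 1'
```

```text
clock: 6.55
eef_pos: [523.3, 185.3, 156.0]
tool_rot: [-3.142, -0.0, -1.222]
force: [-0.5, -1.6, 4.5]
width: 59.2
clock: 6.8
eef_pos: [523.4, 185.3, 154.0]
tool_rot: [-3.141, -0.0, -1.222]
force: [-0.6, -1.0, 3.4]
width: 58.8
```

```bash
for i in 1 2 3; do :; done; python3 -m creep '0 0 0.025 0 0 0 1;0 0 0.05 0 0 0 1;0 0 0.05 0 0 0 1'
python3 -m creep '0 0 0.025 0 0 0 1;0 0 0.05 0 0 0 1;0 0 0.05 0 0 0 1'
```

```text
clock: 7.05
eef_pos: [523.3, 185.3, 152.0]
tool_rot: [-3.141, -0.0, -1.222]
force: [-0.5, -1.4, 4.7]
width: 59.1
clock: 7.3
eef_pos: [523.3, 185.3, 150.0]
tool_rot: [-3.141, -0.0, -1.222]
force: [-0.1, -1.3, 5.3]
width: 59.0
```

```bash
python3 -m creep '0 0 0.025 0 0 0 1;0 0 0.025 0 0 0 1'
python3 -m creep '0 0 0.025 0 0 0 1;0 0 0.025 0 0 0 1'
```

```text
clock: 7.47
eef_pos: [523.3, 185.3, 149.1]
tool_rot: [-3.142, -0.0, -1.222]
force: [0.2, -2.1, 5.6]
width: 59.1
clock: 7.63
eef_pos: [523.3, 185.3, 148.2]
tool_rot: [-3.141, -0.0, -1.222]
force: [-0.7, -1.8, 5.8]
width: 58.7
```

```bash
python3 -m creep '0 0 0.025 0 0 0 1;0 0 0.025 0 0 0 1'
```

```text
clock: 7.8
eef_pos: [523.4, 185.4, 147.7]
tool_rot: [-3.141, 0.0, -1.222]
force: [-2.8, -2.1, 11.6]
width: 58.6
```

```bash
python3 -m creep '0 0 0.0125 0 0 0 1;0 0 0.0125 0 0 0 1'
python3 -m creep '0 0 0.0125 0 0 0 1;0 0 0.0125 0 0 0 1'
```

```text
clock: 7.97
eef_pos: [523.4, 185.4, 147.5]
tool_rot: [-3.141, 0.0, -1.222]
force: [-3.3, -3.6, 12.3]
width: 59.1
clock: 8.13
eef_pos: [523.4, 185.4, 147.0]
tool_rot: [-3.141, 0.0, -1.222]
force: [-2.8, -1.5, 12.7]
width: 58.7
```

```bash
python3 -m creep '0 0 0.0125 0 0 0 1;0 0 0.0125 0 0 0 1'
```

```text
clock: 8.3
eef_pos: [523.4, 185.4, 146.6]
tool_rot: [-3.141, 0.0, -1.222]
force: [-3.9, -2.0, 13.2]
width: 59.0
```

```bash
python3 -m creep '0 0 0.0125 0 0 0 1;0 0 0.0125 0 0 0 1'
python3 -m creep '0 0 0.0125 0 0 0 1;0 0 0.0125 0 0 0 1'
python3 -m creep '0 0 0.0125 0 0 0 1;0 0 0.0125 0 0 0 1'
```

```text
clock: 8.47
eef_pos: [523.4, 185.4, 146.2]
tool_rot: [-3.141, 0.0, -1.222]
force: [-3.1, -1.5, 13.0]
width: 59.0
clock: 8.63
eef_pos: [523.4, 185.4, 145.8]
tool_rot: [-3.141, 0.0, -1.222]
force: [-2.9, -3.1, 14.6]
width: 58.9
clock: 8.8
eef_pos: [523.4, 185.4, 145.3]
tool_rot: [-3.141, 0.0, -1.222]
force: [-3.3, -2.2, 15.8]
width: 59.2
```

```bash
python3 -m creep '0 0 0.0125 0 0 0 1;0 0 0.0125 0 0 0 1'
python3 -m creep '0 0 0.0125 0 0 0 1;0 0 0.0125 0 0 0 1'
```

```text
clock: 8.97
eef_pos: [523.4, 185.4, 144.9]
tool_rot: [-3.141, 0.0, -1.222]
force: [-3.3, -2.8, 16.0]
width: 58.8
clock: 9.13
eef_pos: [523.4, 185.4, 144.5]
tool_rot: [-3.141, 0.001, -1.222]
force: [-3.2, -2.6, 16.5]
width: 59.0
```

```bash
python3 -m creep '0 0 0.0125 0 0 0 1;0 0 0.0125 0 0 0 1'
```

```text
clock: 9.3
eef_pos: [523.4, 185.4, 144.2]
tool_rot: [-3.141, 0.001, -1.222]
force: [-3.4, -2.4, 16.5]
width: 59.2
```

```bash
python3 -m creep '0 0 0.0125 0 0 0 1;0 0 0.0125 0 0 0 1'
```

```text
clock: 9.47
eef_pos: [523.4, 185.4, 144.1]
tool_rot: [-3.141, 0.001, -1.222]
force: [-5.4, -2.2, 19.9]
width: 59.4
```

```bash
python3 -m creep '0 0 0.0125 0 0 0 1;0 0 0.0125 0 0 0 1'
```

```text
clock: 9.63
eef_pos: [523.4, 185.4, 144.0]
tool_rot: [-3.14, 0.001, -1.222]
force: [-5.8, -2.8, 23.0]
width: 59.0
```

```bash
python3 -m creep '0 0 0 0 0 -2 1;0 0 0 0 0 -4 1;0 0 0 0 0 -4 1'
```

```text
clock: 9.88
eef_pos: [523.8, 185.7, 144.0]
tool_rot: [-3.139, 0.001, -1.151]
force: [-4.3, -2.0, 22.6]
width: 59.2
```

```bash
python3 -m creep '0 0 0 0 0 -2 1;0 0 0 0 0 -4 1;0 0 0 0 0 -4 1'; python3 -c "
from cell import ctrl;print(ctrl.read_state()['torque'])"
```

```text
clock: 10.13
eef_pos: [524.0, 185.9, 144.0]
tool_rot: [-3.139, 0.001, -1.081]
force: [-4.7, -1.4, 22.4]
width: 59.1
[-0.44405805  0.96579244 -0.01525744]
```

```bash
python3 -m creep '0 0 0 0 0 -2 1;0 0 0 0 0 -4 1;0 0 0 0 0 -4 1'
```

```text
clock: 10.38
eef_pos: [524.2, 186.2, 144.1]
tool_rot: [-3.138, 0.001, -1.011]
force: [-3.8, -1.7, 21.3]
width: 58.9
```

```bash
python3 -m creep '0 0 0 0 0 -2 1;0 0 0 0 0 -4 1;0 0 0 0 0 -4 1'; python3 -c "
from cell import ctrl;print(ctrl.read_state()['torque'])"
```

```text
clock: 10.63
eef_pos: [524.3, 186.4, 144.1]
tool_rot: [-3.138, 0.0, -0.941]
force: [-3.4, -1.4, 20.9]
width: 59.2
[-0.25444825  0.84003469 -0.06535558]
```

```bash
python3 -m creep '0 0 0.005 0 0 -2 1;0 0 0.01 0 0 -4 1;0 0 0.01 0 0 -4 1'
```

```text
clock: 10.88
eef_pos: [524.5, 186.7, 144.0]
tool_rot: [-3.137, 0.0, -0.871]
force: [-3.0, -0.7, 23.9]
width: 59.2
```

```bash
python3 -m creep '0 0 0 0 0 -2 1;0 0 0 0 0 -4 1;0 0 0 0 0 -4 1'; python3 -c "
from cell import ctrl;print(ctrl.read_state()['torque'])"
```

```text
clock: 11.13
eef_pos: [524.5, 187.0, 144.0]
tool_rot: [-3.137, 0.0, -0.801]
force: [-4.7, 0.1, 23.2]
width: 58.9
[-0.09268368  0.96809641 -0.06719602]
```

```bash
python3 -m creep '0 0 0 0 0 -3 1;0 0 0 0 0 -6 1;0 0 0 0 0 -9 1;0 0 0 0 0 -9 1'; python3 -c "
from cell import ctrl;print(ctrl.read_state()['torque'])"
```

```text
clock: 11.47
eef_pos: [524.0, 187.4, 144.0]
tool_rot: [-3.137, 0.0, -0.643]
force: [-4.8, 0.7, 22.6]
width: 59.0
[ 0.04349652  1.10850831 -0.06329435]
```

```bash
python3 -m creep '0 0 0 0 0 -3 1;0 0 0 0 0 -6 1;0 0 0 0 0 -9 1;0 0 0 0 0 -9 1'; python3 -c "
from cell import ctrl;print(ctrl.read_state()['torque'])"
```

```text
clock: 11.8
eef_pos: [523.8, 187.6, 144.0]
tool_rot: [-3.137, -0.0, -0.486]
force: [-5.0, 0.2, 23.9]
width: 58.7
[ 0.07934235  1.20839728 -0.00858034]
```

```bash
python3 -m creep '0 0 0 0 0 -3 1;0 0 0 0 0 -6 1;0 0 0 0 0 -9 1;0 0 0 0 0 -12 1;0 0 0 0 0 -12 1'; python3 -c "
from cell import ctrl;print(ctrl.read_state()['torque'])"
```

```text
clock: 12.22
eef_pos: [523.5, 187.6, 144.0]
tool_rot: [-3.138, -0.001, -0.276]
force: [-6.2, 0.5, 24.4]
width: 59.1
[ 0.02306534  1.2780893  -0.05845806]
```

```bash
python3 -m creep '0 0 0 0 0 -3 1;0 0 0 0 0 -6 1;0 0 0 0 0 -9 1;0 0 0 0 0 -12 1;0 0 0 0 0 -12 1'; python3 -c "
from cell import ctrl;print(ctrl.read_state()['torque'])"
```

```text
clock: 12.63
eef_pos: [523.3, 187.4, 144.0]
tool_rot: [-3.138, -0.001, -0.067]
force: [-6.2, 0.4, 25.6]
width: 58.7
[-0.00900679  1.40555584  0.02655936]
```

```bash
python3 -m creep '0 0 -0.01 0 0 -3 1;0 0 -0.012 0 0 -6 1;0 0 -0.012 0 0 -9 1;0 0 -0.012 0 0 -12 1;0 0 -0.012 0 0 -12 1'; python3 -c "
from cell import ctrl;print(ctrl.read_state()['torque'])"
```

```text
clock: 13.05
eef_pos: [523.3, 187.3, 144.1]
tool_rot: [-3.139, -0.002, 0.142]
force: [-5.0, 0.5, 22.2]
width: 59.0
[-0.07949558  1.17569319 -0.08309245]
```

```bash
python3 -m creep '0 0 0 0 0 -3 1;0 0 0 0 0 -6 1;0 0 0 0 0 -9 1;0 0 0 0 0 -12 1;0 0 0 0 0 -12 1'; python3 -c "
from cell import ctrl;print(ctrl.read_state()['torque'])"
```

```text
clock: 13.47
eef_pos: [523.2, 187.2, 144.1]
tool_rot: [-3.14, -0.002, 0.352]
force: [-6.5, 0.4, 21.5]
width: 59.3
[-0.08619577  1.17946629 -0.03068722]
```

```bash
python3 -m creep '0 0 -0.03 0 0 0 1;0 0 -0.06 0 0 0 1;0 0 -0.1 0 0 0 1;0 0 -0.1 0 0 0 1'
python3 -m creep '0 0 -0.05 0 0 0 1;0 0 -0.1 0 0 0 1;0 0 -0.1 0 0 0 1'
```

```text
clock: 13.8
eef_pos: [523.2, 187.2, 147.1]
tool_rot: [-3.14, -0.002, 0.35]
force: [-2.8, 0.4, 13.8]
width: 59.1
clock: 14.05
eef_pos: [523.1, 187.1, 150.4]
tool_rot: [-3.14, -0.001, 0.35]
force: [-2.4, 1.6, 6.2]
width: 58.8
```

```bash
python3 -m creep '0 0 -0.04 0 0 0 1;0 0 -0.08 0 0 0 1;0 0 -0.12 0 0 0 1;0 0 -0.12 0 0 0 1'
```

```text
clock: 14.38
eef_pos: [523.2, 186.4, 154.8]
tool_rot: [-3.14, -0.001, 0.35]
force: [-1.1, 3.4, 4.0]
width: 58.5
```

```bash
python3 -m creep '0 0 -0.04 0 0 0 1;0 0 -0.08 0 0 0 1;0 0 -0.08 0 0 0 1'
python3 -m creep '0 0 -0.03 0 0 0 1;0 0 -0.03 0 0 0 1'
```

```text
clock: 14.63
eef_pos: [523.4, 185.4, 157.9]
tool_rot: [-3.142, -0.0, 0.349]
force: [-0.8, 2.9, 2.9]
width: 59.2
clock: 14.8
eef_pos: [523.4, 185.4, 159.0]
tool_rot: [-3.142, -0.0, 0.349]
force: [0.0, 1.9, 3.2]
width: 58.5
```

```bash
python3 -m creep '0 0 -0.025 0 0 0 1;0 0 -0.025 0 0 0 1'
```

```text
clock: 14.97
eef_pos: [522.7, 184.6, 159.4]
tool_rot: [3.141, 0.002, 0.349]
force: [0.7, 0.6, -0.0]
width: 59.1
```

```bash
python3 -m creep '0 0 -0.025 0 0 0 1;0 0 -0.025 0 0 0 1'
```

```text
clock: 15.13
eef_pos: [522.6, 184.4, 160.3]
tool_rot: [3.141, 0.002, 0.349]
force: [-1.1, 1.8, -1.2]
width: 58.9
```

```bash
python3 -m creep '0 0 -0.025 0 0 0 1;0 0 -0.05 0 0 0 1;0 0 -0.05 0 0 0 1'
```

```text
clock: 15.38
eef_pos: [523.1, 185.0, 162.9]
tool_rot: [3.141, 0.001, 0.349]
force: [0.3, 0.9, -0.4]
width: 58.6
```

```bash
python3 -m creep '0 0 -0.025 0 0 0 1;0 0 -0.05 0 0 0 1;0 0 -0.075 0 0 0 1;0 0 -0.075 0 0 0 1'
```

```text
clock: 15.72
eef_pos: [523.4, 185.4, 166.2]
tool_rot: [3.142, -0.0, 0.349]
force: [-0.3, -0.1, -0.6]
width: 58.7
```

```bash
python3 -m creep '0 0 -0.1 0 0 0 1;0 0 -0.25 0 0 0 1;0 0 -0.4 0 0 0 1;0 0 -0.4 0 0 0 1'
python3 -m creep '0 0 -0.3 0 0 0 1;0 0 -0.7 0 0 0 1;0 0 -1.2 0 0 0 1;0 0 -1.5 0 0 0 1;0 0 -1.5 0 0 0 1;0 0 -1.5 0 0 0 1'
python3 - <<'E'
from h import *
s=ctrl.read_state();T=tool(s);print(s['force'],s['qpos'])
a=ctrl.get_image('wrist');b=ctrl.get_image('side')
cv2.imwrite('pics/l1.png',np.hstack([a['img'][:,:],b['img'][100:292,150:406].repeat(2,0).repeat(2,1)])[:,::-1 and 1 or 1][:, :, ::-1] if 0 else np.hstack([cv2.resize(a['img'],(400,300)),cv2.resize(b['img'][130:280,130:330],(400,300))])[:,:,::-1])
E
```

```text
clock: 16.05
eef_pos: [524.4, 185.8, 183.6]
tool_rot: [-3.142, -0.003, 0.349]
force: [0.1, 0.2, -1.3]
width: 59.0
clock: 16.55
eef_pos: [523.6, 185.4, 242.4]
tool_rot: [3.142, -0.002, 0.349]
force: [0.9, -0.5, -1.7]
width: 59.0
[ 0.937002   -0.51457428 -1.65357381] [-0.26362068  0.48293242 -0.18884901  1.76954288  0.1119229   0.89792305
 -0.15218163]
```

View pics/l1.png

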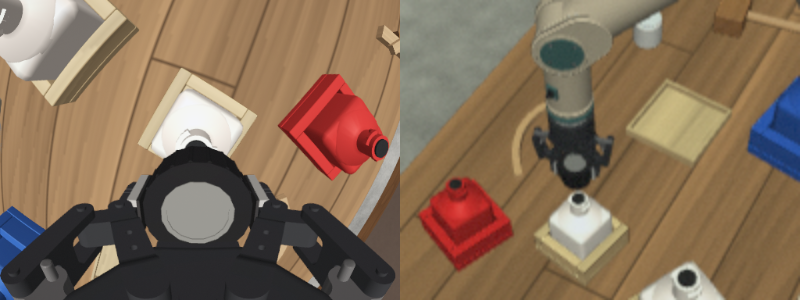

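```bash
python3 -m creep '-0.2 0.5 0 0 0 0 1;-0.6 1.3 0 0 0 0 1;-1 2.2 0 0 0 0 1;-1.4 3.1 0 0 0 0 1;-1.8 4 0.2 0 0 0 1;-2.2 4.9 0.5 0 0 0 1;-2.6 5.8 0.9 0 0 0 1;-3 6.7 1.3 0 0 0 1;-3.4 7.5 1.5 0 0 0 1;-3.6 8.1 1.6 0 0 0 1'
python3 -m creep '-0.1 0.2 0 0 0 0 1;-0.1 0.27 0 0 0 0 1;-0.1 0.27 0 0 0 0 1;-0.1 0.27 0 0 0 0 1'
python3 - <<'E'
from h import *
s=ctrl.read_state();T=tool(s);d=ctrl.get_image('wrist');print(s['eef_pos'],s['tool_rot'],s['force'])
for r in ctrl.cut_out('wrist','tray')[:2]:
    p=r['pixels'];c,_=cv2.findContours(p.astype(np.uint8),0,2);c=max(c,key=cv2.contourArea)
    bx=cv2.approxPolyDP(cv2.convexHull(c),8,True)[:,0]
    print(r['score'],bx.tolist(),[onz(d,*q,22,T)[:2].round() for q in bx])
np.savez('w2.npz',T=T)
cv2.imwrite('pics/t1.png',d['img'][:,:,::-1])
for n in('scene','side'):
    d=ctrl.get_image(n);cv2.imwrite(f'pics/t1{n}.png',d['img'][:,:,::-1])
    for r in ctrl.cut_out(n,'tray')[:1]:
        print(n,r['score'],r['rect'])
E
```

```text
clock: 17.48
eef_pos: [495.3, -172.3, 175.2]
tool_rot: [-3.14, 0.006, 0.345]
force: [-0.8, -0.3, -0.6]
width: 59.2
clock: 17.82
eef_pos: [499.0, -177.9, 177.7]
tool_rot: [-3.14, -0.0, 0.351]
force: [0.1, 1.2, -1.5]
width: 58.7
[ 499.01905203 -177.85465318  177.74025206] [-3.14025922e+00 -4.22283466e-04  3.51324625e-01] [ 0.05871632  1.23294829 -1.54262864]
0.84 [[203, 69], [353, 136], [310, 218], [175, 226], [148, 213]] [array([417., -97.]), array([ 584., -106.]), array([ 575., -205.]), array([ 439., -266.]), array([ 405., -262.])]
scene 0.62 [174.6, 201.9, 243.4, 265.2]
side 0.58 [243.4, 172.1, 293.7, 215.2]
```

View pics/t1.png

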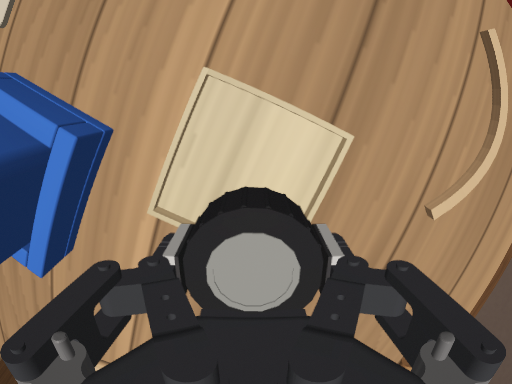

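View pics/t1side.png

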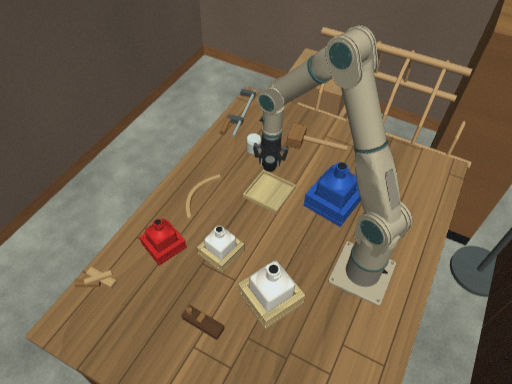

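```bash
python3 -m creep '-0.1 0.05 0.5 0 0 0 1;-0.14 0.08 1.2 0 0 0 1;-0.14 0.08 1.9 0 0 0 1;-0.14 0.08 2.6 0 0 0 1;-0.14 0.08 3.1 0 0 0 1;-0.14 0.08 3.5 0 0 0 1;-0.14 0.08 3.7 0 0 0 1;-0.14 0.08 3.8 0 0 0 1;-0.14 0.08 3.8 0 0 0 1;-0.14 0.08 3.8 0 0 0 1'
python3 -m creep '0 0 0.04 0 0 0 1;0 0 0.06 0 0 0 1;0 0 0.06 0 0 0 1'
python3 -m creep '0 0 0.025 0 0 0 1;0 0 0.025 0 0 0 1'
```

```text
clock: 18.95
eef_pos: [495.1, -184.8, 26.6]
tool_rot: [3.141, -0.001, 0.349]
force: [-0.2, 0.1, -0.5]
width: 58.9
clock: 19.2
eef_pos: [494.9, -184.9, 24.1]
tool_rot: [3.141, -0.001, 0.349]
force: [0.4, 0.3, -1.5]
width: 58.8
clock: 19.37
eef_pos: [494.6, -184.8, 22.6]
tool_rot: [3.141, -0.0, 0.349]
force: [0.5, 0.7, -2.3]
width: 59.1
```

```bash
python3 -m creep '0 0 0.025 0 0 0 1;0 0 0.025 0 0 0 1'
python3 -m creep '0 0 0.025 0 0 0 1;0 0 0.025 0 0 0 1'
```

```text
clock: 19.53
eef_pos: [494.4, -184.8, 21.4]
tool_rot: [-3.141, 0.0, 0.349]
force: [-0.1, 0.3, -1.5]
width: 59.1
clock: 19.7
eef_pos: [494.4, -184.7, 20.3]
tool_rot: [-3.141, 0.0, 0.349]
force: [-0.3, -0.2, -1.7]
width: 59.0
```

```bash
python3 -m creep '0 0 0.025 0 0 0 1;0 0 0.025 0 0 0 1'
python3 -m creep '0 0 0.025 0 0 0 1;0 0 0.025 0 0 0 1'
python3 -m creep '0 0 0.025 0 0 0 1;0 0 0.025 0 0 0 1'
```

```text
clock: 19.87
eef_pos: [494.4, -184.7, 19.3]
tool_rot: [-3.141, 0.0, 0.349]
force: [-0.4, -0.2, -0.9]
width: 58.8
clock: 20.03
eef_pos: [494.4, -184.7, 18.3]
tool_rot: [-3.141, 0.0, 0.349]
force: [0.5, -0.8, -1.7]
width: 59.0
clock: 20.2
eef_pos: [494.6, -184.8, 17.5]
tool_rot: [3.142, -0.0, 0.349]
force: [0.1, -0.0, -1.4]
width: 59.1
```

```bash
python3 -m creep '0 0 0.025 0 0 0 1;0 0 0.025 0 0 0 1'
```

```text
clock: 20.37
eef_pos: [494.6, -184.8, 16.6]
tool_rot: [3.141, -0.0, 0.349]
force: [-0.8, 0.2, 3.5]
width: 58.9
```

```bash
python3 -m creep '0 0 0 0 0 0 0.4;0 0 0 0 0 0 0.3;0 0 0 0 0 0 0.25;0 0 0 0 0 0 0.2;0 0 0 0 0 0 0.1;0 0 0 0 0 0 0.05;0 0 0 0 0 0 0;0 0 0 0 0 0 0;0 0 0 0 0 0 0'
python3 - <<'E'
from h import *
d=ctrl.get_image('wrist');cv2.imwrite('pics/t2.png',d['img'][:,:,::-1])
E
```

```text
clock: 21.12
eef_pos: [494.5, -184.7, 16.4]
tool_rot: [-3.142, 0.0, 0.349]
force: [-0.0, 0.0, -0.3]
width: 85.3
```

View pics/t2.png

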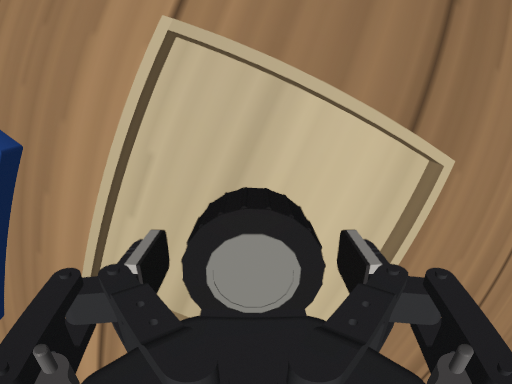

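Released: the cap is upright between the open pads (centre about (254,272)), inside the tray. Now straight up.

```bash
python3 -m creep '0 0 -0.2 0 0 0 0;0 0 -0.5 0 0 0 0;0 0 -1 0 0 0 0;0 0 -1.7 0 0 0 0;0 0 -2.5 0 0 0 0;0 0 -3.3 0 0 0 0;0 0 -4 0 0 0 0;0 0 -4.2 0 0 0 0;0 0 -4.2 0 0 0 0;0 0 -4.2 0 0 0 0'
python3 - <<'E'
from h import *
s=ctrl.read_state();T=tool(s);d=ctrl.get_image('wrist');print(s['eef_pos'],s['force'])
cs=ctrl.cut_out('wrist','cap')
for r in cs[:2]:
    ys,xs=np.nonzero(r['pixels']);print(r['score'],r['rect'],onz(d,xs.mean(),ys.mean(),40,T))
b=ctrl.get_image('side');c=ctrl.get_image('scene')
cv2.imwrite('pics/f.png',np.hstack([cv2.resize(x,(400,300)) for x in(d['img'],c['img'][130:280,130:330])])[:,:,::-1])
cv2.imwrite('pics/f2.png',b['img'][:,:,::-1])
E
```

```text
clock: 22.0
eef_pos: [494.2, -184.7, 184.5]
tool_rot: [3.141, -0.0, 0.349]
force: [-0.3, 0.3, -0.0]
width: 85.9
[ 494.15241541 -184.741304    184.5136421 ] [-0.26090329  0.34083733 -0.03968343]
0.61 [221.6, 141.1, 285.4, 205.1] [ 494.47097337 -186.64300148   40.        ]
```

View pics/f.png

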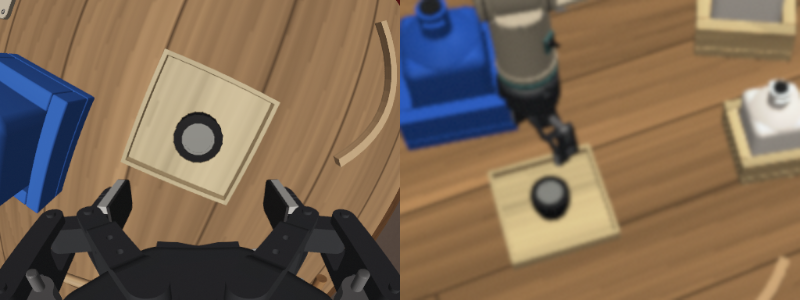

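View pics/f2.png

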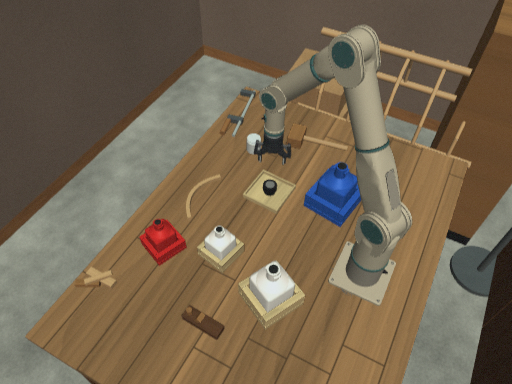

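The cap stands upright in the middle of the tray (side view (270,187)). The bottle is open and the other things have not moved.

```bash
python3 -c "
from cell import ctrl;print(ctrl.finish_job())"
```

```text
the job is handed in; nothing more can be done
None
```

I opened the small white bottle, stood its cap upright in the tray and handed the job in at about 22 s. `finish_job` reports no verdict.

- **Opening:** I pressed the cap down until it sat on the rim and turned it about 90° anticlockwise. The push was mostly 21–24 N, above the 23 N guide at times. It briefly rose to about 26 N, which is under the 31 N limit, and I eased off.
- **Teeth:** I felt no separate click of the teeth engaging. The cap then came away with only about its own weight on the wrist, so it was free.
- **Placing:** I lowered the cap until the wrist force rose by about 5 N at floor contact, then opened the fingers and raised the arm clear.
- **Last checks:** The pictures show the cap upright near the middle of the tray, at about (494, −187) mm against an estimated tray centre of (495, −184) mm. The wrist force was about zero, and the bystanders that show in the last pictures looked unmoved by eye. No check failed, but the scene and side cameras' tray positions disagreed by about 10 mm. That is well inside the 60 mm allowance.

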